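Weigh and log a batch of moulded housings

ROBOT

A 6-joint arm with a two-finger parallel gripper is mounted at the origin on the work surface. World frame = base frame: x ahead of the robot, y to its left, z up, the work surface at z = 0. Lengths are in m, angles in rad, forces in N, time in s.
With the tool pointing down it reaches from about 0.275 to 1 m from the base axis. Payload 8.4 kg.
Tool frame: the origin (TCP) lies on the centre line of the jaws, within the pads' length; the fingertips stand 11 mm ahead of it and the grasp point (between the pads) lies 8 mm behind it; z points along the fingers, y is the line along which they close (so a half turn about z gives the same grasp; the last joint's range is limited). The gripper opens to 85 mm and grips with 20 to 120 N. Pads are 22 mm wide; open, the fingers measure 114 mm over their backs; the gripper's body (76 mm by 85 mm) begins 54 mm behind the grasp point. The pads swing forward as they close: fully open they stand 13 mm farther back than shut.
Start: joints at [1.331, 0.353, 1.633, -0, 1.155, -0.002], TCP at [0.147, 0.607, 0.242] pointing down, gripper open.
Joint ranges: [-2.63, 2.63], [-0.92, 2.1], [0.06, 2.66], [-1.3, 4.44], [0, 2.69], [-3.02, 3.02]. Speed limits (rad/s): [2.22, 2.22, 2.79, 3.14, 3.14, 3.14].

INTERFACE

Orientations are given as a unit quaternion [w, x, y, z].
In Python, from workcell import ctrl gives the robot as it stands.
- The arm moves only by the tool drive_tool, never from a script. Its argument "series" is one flat list of numbers, 4 for each row, row after row: the shift along the tool's x, y, z in m, then the turn about the tool's z in rad. A call has 1 to 20 rows; each row is the pose to reach, as a shift and turn from the pose commanded when the call began, along the tool's axes at that moment; what a row does not reach only later rows make up. A row lasts 1/8 s, in which the tool goes at most 62.5 mm and 10.7 degrees, less where a joint would pass 70% of its speed; a pose out of reach is approached as far as the arm can. A call with a gripper value outside its range is refused whole. "grip" is the finger opening in m, from 0 to 0.0854, set as the call begins (left out, the last holds). The fingers move at their own pace and stop on an object; "newtons" is the grip in N (left out, the last holds). Time passes only in rows, so rows that repeat a pose let the fingers close. It gives the time, the measured TCP pose, the force, the opening and the grip force at its end, in the units of the state.
- ctrl.get_obs(): the state, without advancing time (a new reading comes with each control period).
- ctrl.camera(name): name is "side" or "top" or "wrist"; returns a dict with "pixels" (384x512x3 uint8, red, green, blue), "fx", "fy", "cx", "cy" (pixels), "view" (4x4, takes a point from world to camera coordinates); the wrist camera has in their place "tool_from_camera" (4x4, takes a point from camera to tool coordinates, whose origin is the TCP and whose axes are the flange's). Camera axes: x right, y down, z forward; pixel columns grow to the right and rows downward; lengths in m; the calibration is good to about 2 mm. The wrist camera is an equidistant fisheye: a pixel r from the principal point sees the ray r / f radians off the axis. A picture is of the moment at which its call begins: read the wrist's pose just before it. There is no depth.
- ctrl.sign_off(): hands the job in; it is judged then, once.
The state is a dict: "t": time; "joint_pos": joint angles; "qvel": joint speeds; "tau": joint torques, N m; "position": TCP position; "tcp_rot": TCP orientation; "contact_force": force on the tool from outside, world axes, zero at the start; "ft_torque": the same for the moment, N m; "width": finger opening in m; "finger_force": force on a finger pad.
Only numpy, scipy, OpenCV 4.12 (cv2) and the standard library are available. Lean on these libraries where they do the work, as an engineer would, in place of code of your own. Each camera call takes 0.05 s, during which the arm holds its last target. There are 200 camera calls.

TASK

Carry the empty carrier tray by its handle from the plywood handover stand to the middle of the bench scale, then stand every black housing on the bench upright in it, side by side, gripping them gently (they crack above 50 N of grip). When all are in, press the button on the control box fully down to log the batch, then carry the loaded tray back and set it squarely on the middle of the handover stand, with every housing still standing in it. Keep the tray level all the time (never more than about ten degrees of tilt) and do not disturb the other things on the bench.

Things in the scene. Friction and masses are not known exactly. Their poses are not given: they have to be found in the camera images.
- tray: grey open carrier tray, 230 mm (own x) x 180 mm (own y), walls 45 mm high, 5 mm thick, floor 5 mm thick, 0.45 kg. A 4 mm web along own x at y = 0 splits it into two troughs 220 x 83 mm inside (centre lines at own y = +-44 mm; beside the bar aim for +-47) and carries the black handle bar. Origin: centre of its underside, z up. Starts on the stand.
- tray_grip (a point): centre of the tray's handle bar, 77 mm above the tray's underside; the bar is 110 mm long (tray's x), 18 mm wide (tray's y) and 22 mm tall (its top 88 mm above the tray's underside). Pinch it across its 18 mm width from above, firmly (60 N or more holds the loaded tray level; there is no force limit on the tray).
- scale: fixed bench scale with a steel pan, 250 mm (own x) x 200 mm (own y), with a small black display strip, 26 mm high, along its -x side. Origin: centre of its underside.
- scale_pan (a point): centre of the top of the scale's pan, 45 mm above the bench; the tray fits on it with its own x along the scale's x, either way round.
- stand: fixed handover stand: a plywood board 270 mm (own x) x 220 mm (own y) on two aluminium side plates. Origin: centre of its underside, on the bench.
- stand_top (a point): centre of the top of the handover stand's board, 60 mm above the bench; the tray's own x lies along the stand's x, either way round.
- log_button (a joint): the one large round push button (36 mm across, dark grey) in the middle of the top of the grey control box (100 x 150 x 55 mm): 0 is up, 0.006 m is fully down, which takes 5 N; it springs back. It counts as pressed beyond 0.0045.
- log_button_top (a point): centre of the top face of that button, moving with it; press straight down.
- housing1: thin-walled black moulded housing: block 52 mm long (own x), 36 mm wide (own y), 62 mm tall, on a foot flange 56 x 44 x 8 mm; two brass contacts on top; 90 g. Upright on the bench, any yaw. Origin: centre of its underside, z up. Three or four are present. Grip it across the 36 mm about 40 mm above its underside, with 20 to 30 N; it cracks above 50 N a finger (100 N for both together).
- housing2: thin-walled black moulded housing: block 52 mm long (own x), 36 mm wide (own y), 62 mm tall, on a foot flange 56 x 44 x 8 mm; two brass contacts on top; 90 g. Upright on the bench, any yaw. Origin: centre of its underside, z up. Three or four are present. Grip it across the 36 mm about 40 mm above its underside, with 20 to 30 N; it cracks above 50 N a finger (100 N for both together).
- housing3: thin-walled black moulded housing: block 52 mm long (own x), 36 mm wide (own y), 62 mm tall, on a foot flange 56 x 44 x 8 mm; two brass contacts on top; 90 g. Upright on the bench, any yaw. Origin: centre of its underside, z up. Three or four are present. Grip it across the 36 mm about 40 mm above its underside, with 20 to 30 N; it cracks above 50 N a finger (100 N for both together).
- housing4: thin-walled black moulded housing: block 52 mm long (own x), 36 mm wide (own y), 62 mm tall, on a foot flange 56 x 44 x 8 mm; two brass contacts on top; 90 g. Upright on the bench, any yaw. Origin: centre of its underside, z up. Three or four are present. Grip it across the 36 mm about 40 mm above its underside, with 20 to 30 N; it cracks above 50 N a finger (100 N for both together).
- coupling: loose steel and brass pipe coupling, 48 mm across, 54 mm tall, standing among the housings. Origin: centre of its underside. Bystander: leave it alone.
- spool: loose white plastic spool, 60 mm across, 42 mm tall, standing among the housings. Origin: centre of its underside. Bystander: leave it alone.
There are look-alikes about, which are no part of the job. What is shaped like the housing2 but red is not meant. What is shaped like the housing3 but orange is not meant.

How it is judged:
On the way, in this order (a step that is already met when the one before it is completed fails the run):
1. the empty tray stands on the middle of the scale, released (horizontal distance between tray and scale_pan below 0.025 m and z of tray in the frame of scale_pan below 0.006 m and angle between the x axis of tray and the x axis of scale, either way round below 0.2 rad and angle between tray's own z axis and vertical below 0.06 rad and linear speed of tray below 0.02 m/s and contact force between the fingers and tray below 0.3 N), for 0.2 s.
2. all housings present stand in the tray on the scale, released (horizontal distance between tray and scale_pan below 0.025 m and z of tray in the frame of scale_pan below 0.006 m and angle between the x axis of tray and the x axis of scale, either way round below 0.2 rad and angle between tray's own z axis and vertical below 0.06 rad and linear speed of tray below 0.02 m/s and x of housing1 in the frame of tray between -0.11 and 0.11 m and y of housing1 in the frame of tray between -0.085 and 0.085 m and z of housing1 in the frame of tray between -0.005 and 0.015 m and angle between each of housing1, housing2, housing3, housing4's own z axis and vertical below 0.2 rad and x of housing2 in the frame of tray between -0.11 and 0.11 m and y of housing2 in the frame of tray between -0.085 and 0.085 m and z of housing2 in the frame of tray between -0.005 and 0.015 m and x of housing3 in the frame of tray between -0.11 and 0.11 m and y of housing3 in the frame of tray between -0.085 and 0.085 m and z of housing3 in the frame of tray between -0.005 and 0.015 m and x of housing4 in the frame of tray between -0.11 and 0.11 m and y of housing4 in the frame of tray between -0.085 and 0.085 m and z of housing4 in the frame of tray between -0.005 and 0.015 m and contact force between the fingers and housing1 below 0.3 N and contact force between the fingers and housing2 below 0.3 N and contact force between the fingers and housing3 below 0.3 N and contact force between the fingers and housing4 below 0.3 N), for 0.2 s.
3. the button is pressed fully while the loaded tray is on the scale (value of joint log_button above 0.0045 m and horizontal distance between tray and scale_pan below 0.025 m and z of tray in the frame of scale_pan below 0.006 m and angle between the x axis of tray and the x axis of scale, either way round below 0.2 rad and angle between tray's own z axis and vertical below 0.06 rad and linear speed of tray below 0.02 m/s and x of housing1 in the frame of tray between -0.11 and 0.11 m and y of housing1 in the frame of tray between -0.085 and 0.085 m and z of housing1 in the frame of tray between -0.005 and 0.015 m and angle between each of housing1, housing2, housing3, housing4's own z axis and vertical below 0.2 rad and x of housing2 in the frame of tray between -0.11 and 0.11 m and y of housing2 in the frame of tray between -0.085 and 0.085 m and z of housing2 in the frame of tray between -0.005 and 0.015 m and x of housing3 in the frame of tray between -0.11 and 0.11 m and y of housing3 in the frame of tray between -0.085 and 0.085 m and z of housing3 in the frame of tray between -0.005 and 0.015 m and x of housing4 in the frame of tray between -0.11 and 0.11 m and y of housing4 in the frame of tray between -0.085 and 0.085 m and z of housing4 in the frame of tray between -0.005 and 0.015 m), for 0.05 s.
At the end, for the whole second after the job is handed in: The tray rests on the handover stand, within 25 mm of its centre and 0.2 rad of square, level, at rest, and every housing present stands upright (within 0.2 rad) on the tray's floor (horizontal distance between tray and stand_top below 0.025 m and z of tray in the frame of stand_top below 0.006 m and angle between the x axis of tray and the x axis of stand, either way round below 0.2 rad and angle between tray's own z axis and vertical below 0.06 rad and linear speed of each of tray, housing1, housing2, housing3, housing4 below 0.02 m/s and x of housing1 in the frame of tray between -0.11 and 0.11 m and y of housing1 in the frame of tray between -0.085 and 0.085 m and z of housing1 in the frame of tray between -0.005 and 0.015 m and angle between each of housing1, housing2, housing3, housing4's own z axis and vertical below 0.2 rad and x of housing2 in the frame of tray between -0.11 and 0.11 m and y of housing2 in the frame of tray between -0.085 and 0.085 m and z of housing2 in the frame of tray between -0.005 and 0.015 m and x of housing3 in the frame of tray between -0.11 and 0.11 m and y of housing3 in the frame of tray between -0.085 and 0.085 m and z of housing3 in the frame of tray between -0.005 and 0.015 m and x of housing4 in the frame of tray between -0.11 and 0.11 m and y of housing4 in the frame of tray between -0.085 and 0.085 m and z of housing4 in the frame of tray between -0.005 and 0.015 m); the robot touches nothing.
It fails at once if the tray was tipped by more than 0.2 rad (angle between tray's own z axis and vertical above 0.2 rad).
It fails at once if a housing was squeezed or pressed with more than 100 N by the two fingers together (50 N each) (contact force between the fingers and housing1 above 100 N or contact force between the fingers and housing2 above 100 N or contact force between the fingers and housing3 above 100 N or contact force between the fingers and housing4 above 100 N).
It fails at once if a bystander was moved by more than 50 mm (distance of any of coupling, spool from where it was at the start of the episode above 0.05 m).
Of housing1, housing2, housing3, housing4 only 3 to 4 are there at a start; the rules pass over those that are not, and their reading is None.
At some moment in a run one of housing1, housing2, housing3, housing4 may be knocked a few centimetres aside while the robot is not near it.
It also fails if it takes over 210 s, if anything falls off the work surface, if the arm or the gripper's body presses on something with over 40 N, if the wrist force passes 120 N, or if a joint passes its speed limit or range.

## Working session

There is one attempt and no reset: what is moved stays moved. The work goes in short steps, Python scripts to look and compute and a tool call to move; the robot and the scene stay as the last step left them, time stands still between calls to the robot, and variables do not carry over. Pictures are saved under pics/ and viewed, at most 14 in all, crops included, and the job is handed in when it is done.

Besides the shell and the picture viewer there is one more tool, called after "Emit:" by a JSON object that holds its "fn" and its "kwargs", one argument or row to a line. drive_tool: Moves the arm, as the interface text tells. Its arguments: {"type":"object","properties":{"series":{"type":"array"},"grip":{"type":"number"},"newtons":{"type":"number"}},"required":["series"]}

```bash
ls; mkdir -p pics
python3 - <<'E'
from workcell import ctrl
import cv2,numpy as np
o=ctrl.get_obs();print(o)
for n in("top","side"):
    c=ctrl.camera(n);cv2.imwrite(f"pics/{n}0.png",c["pixels"][:,:,::-1])
    print(n,c["fx"],c["fy"],c["cx"],c["cy"],np.round(c["view"],4).tolist())
o=ctrl.get_obs();c=ctrl.camera("wrist");cv2.imwrite("pics/wrist0.png",c["pixels"][:,:,::-1]);print(c["fx"],c["cx"],c["cy"],c["tool_from_camera"])
E
```

```text
pics
{'t': 0.0, 'joint_pos': array([ 1.33059160e+00,  3.53650008e-01,  1.63412619e+00,  8.27951066e-06,
        1.15518621e+00, -2.45087050e-03]), 'qvel': array([ 9.42018911e-04, -1.78695709e-03, -1.37347456e-03,  8.78687636e-05,
        3.40993976e-04, -1.49479827e-03]), 'tau': array([-9.55306677e-04, -6.05265069e+01, -3.42051423e+01,  6.26706128e-05,
        9.62354417e-03, -2.30147157e-05]), 'position': array([0.14712114, 0.6069727 , 0.2415639 ]), 'tcp_rot': array([-8.66490452e-05,  1.18598771e-01,  9.92942024e-01, -6.79382300e-04]), 'contact_force': array([-0.00368659,  0.63826858, -0.31653086]), 'ft_torque': array([0.05325798, 0.01533771, 0.00654289]), 'finger_force': 0.0, 'width': 0.08527612319242772}
top 370.5157983297529 370.5157983297529 256.3937611549635 188.19019776878318 [[-0.0003, -1.0, 0.01, -0.0078], [-0.9968, -0.0005, -0.0805, 0.5349], [0.0805, -0.01, -0.9967, 1.082], [0.0, 0.0, 0.0, 1.0]]
side 405.01922098840566 405.01922098840566 262.10727466648274 197.28417263648217 [[0.7117, -0.7025, -0.0046, -0.3577], [-0.4707, -0.472, -0.7454, 0.3545], [0.5215, 0.5327, -0.6666, 0.6418], [0.0, 0.0, 0.0, 1.0]]
297.3186396354542 253.31942500601207 188.9495372689366 [[ 8.50823991e-05 -9.58037262e-01 -2.86643676e-01  7.18836906e-02]
 [ 9.99999981e-01  1.32583225e-04 -1.46304543e-04 -5.78495362e-04]
 [ 1.78169347e-04 -2.86643658e-01  9.58037255e-01 -1.31228545e-01]
 [ 0.00000000e+00  0.00000000e+00  0.00000000e+00  1.00000000e+00]]
```

View pics/top0.png

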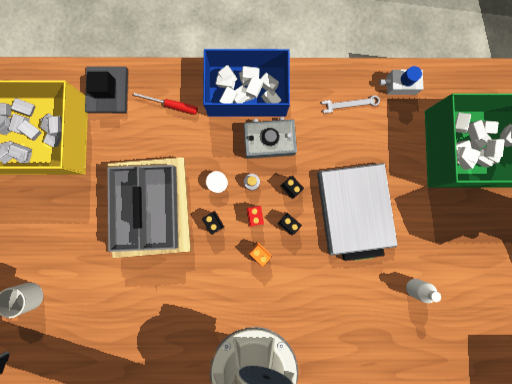

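View pics/side0.png

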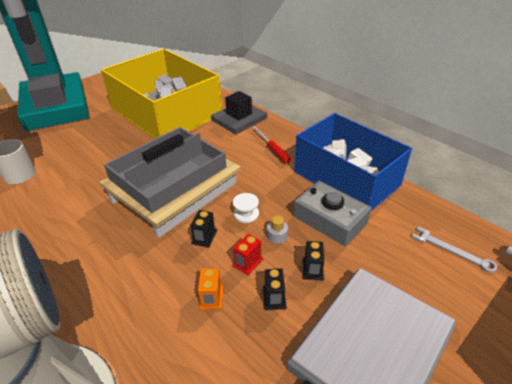

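Top view: black housings at (213,222), (292,186) and (290,223), each with two brass dots. The look-alikes are red at (256,215) and orange at (260,254). The spool is at (217,181), the coupling at (252,181) and the tray on its stand at (143,207), with the bar at (137,208). The scale is at (358,209) and the control box and button at (269,137). The dark block on a pad at (104,88) has no brass. The side view agrees: black at (204,228), (314,260) and (274,288).

Next I'll check that choice in a crop and make the first measurements.

```bash
cat > h.py <<'E'
from workcell import ctrl
import cv2,numpy as np
from scipy.spatial.transform import Rotation as R
def pose(o):
    q=o["tcp_rot"];T=np.eye(4);T[:3,:3]=R.from_quat([q[1],q[2],q[3],q[0]]).as_matrix();T[:3,3]=o["position"];return T
def shot(n,save=None):
    T=pose(ctrl.get_obs());c=ctrl.camera(n)
    c["W"]=T@np.array(c["tool_from_camera"]) if n=="wrist" else np.linalg.inv(c["view"])
    c["fish"]=n=="wrist"
    if save: cv2.imwrite("pics/"+save,c["pixels"][:,:,::-1])
    return c
def ray(c,uv):
    uv=np.atleast_2d(np.asarray(uv,float));x=(uv[:,0]-c["cx"])/c["fx"];y=(uv[:,1]-c["cy"])/c["fy"]
    if c["fish"]:
        r=np.hypot(x,y)+1e-12;d=np.c_[x/r*np.sin(r),y/r*np.sin(r),np.cos(r)]
    else: d=np.c_[x,y,np.ones_like(x)]
    return c["W"][:3,3],d@c["W"][:3,:3].T
def plane(c,uv,z):
    o,d=ray(c,uv);return (o+d*((z-o[2])/d[:,2])[:,None])
def proj(c,P):
    p=np.linalg.inv(c["W"])@np.r_[P,1];p=p[:3]
    if c["fish"]:
        r=np.hypot(p[0],p[1]);a=np.arctan2(r,p[2]);n=p[:2]/max(r,1e-9)*a
    else:n=p[:2]/p[2]
    return n*c["fx"]+[c["cx"],c["cy"]]
def tri(c1,a,c2,b):
    o1,d1=ray(c1,a);o2,d2=ray(c2,b);d1=d1[0]/np.linalg.norm(d1);d2=d2[0]/np.linalg.norm(d2)
    s=np.linalg.lstsq(np.c_[d1,-d2],o2-o1,rcond=None)[0];p,q=o1+s[0]*d1,o2+s[1]*d2
    return (p+q)/2,np.linalg.norm(p-q)
def comps(m,amin,amax):
    n,l,s,ce=cv2.connectedComponentsWithStats(m.astype(np.uint8));return [(ce[i],s[i,4],l==i) for i in range(1,n) if amin<=s[i,4]<=amax]
def hsv(c): return cv2.cvtColor(c["pixels"],cv2.COLOR_RGB2HSV)
def go(P,yaw_y,o=None):
    """tool shift dx,dy,dz,turn to bring TCP to P with tool y at yaw_y (mod pi)"""
    T=pose(o or ctrl.get_obs());d=T[:3,:3].T@(np.array(P)-T[:3,3]);y=T[:3,1]
    cur=np.arctan2(y[1],y[0]);w=(cur-yaw_y+np.pi/2)%np.pi-np.pi/2 # turn about tool z (down) is negative world yaw
    return np.round(np.r_[d,w],4)
E
python3 - <<'E'
from h import *
t=shot("top");s=shot("side")
a=cv2.resize(t["pixels"][160:270,190:320],None,fx=3,fy=3,interpolation=2)
b=cv2.resize(s["pixels"][190:315,180:335],None,fx=2.6,fy=2.6,interpolation=2)
w=cv2.resize(cv2.imread("pics/wrist0.png"),None,fx=.75,fy=.75)
H=600;im=np.zeros((H,800,3),np.uint8);im[:a.shape[0],:a.shape[1]]=a[:,:,::-1];im[:b.shape[0],395:395+b.shape[1]]=b[:,:,::-1];im[335:335+265,:384]=w[:265]
cv2.imwrite("pics/crop1.png",im)
for n,c in(("top",t),("side",s)):
    h=hsv(c)
    # brass: yellow
    for ce,ar,m in comps((h[...,0]>15)&(h[...,0]<32)&(h[...,1]>130)&(h[...,2]>120),4,150):print(n,"brass",np.round(ce,1),ar)
h=hsv(t)
for ce,ar,m in comps((h[...,2]<60),60,3000):
    if ce[1]<330:print("dark",np.round(ce,1),ar)
for ce,ar,m in comps((h[...,1]<40)&(h[...,2]>120),200,9000):
    r=cv2.minAreaRect(np.argwhere(m)[:,::-1].astype(np.float32));print("grey",np.round(ce,1),ar,r, np.round(plane(t,cv2.boxPoints(r),.045),3).tolist())
E
```

```text
top brass [ 56.5 115. ] 4
top brass [ 12.2 160.7] 28
top brass [251.3 180.7] 62
top brass [290.4 182.2] 28
top brass [296.5 188.8] 28
top brass [254. 211.] 21
top brass [208.6 218.6] 30
top brass [255.8 220.1] 21
top brass [287.4 220.6] 30
top brass [213.2 226.5] 28
top brass [294.4 226.6] 30
side brass [ 1.5 87.7] 15
side brass [ 3.8 97.9] 55
side brass [203.3 213.6] 38
side brass [277.5 221.8] 143
side brass [199.3 221.6] 39
side brass [250.6 239.2] 30
side brass [314.6 244.8] 48
side brass [242.8 246.9] 29
side brass [315.1 254.4] 52
side brass [208.7 272.4] 73
side brass [273.9 272.6] 58
side brass [207.4 283.9] 76
side brass [275.1 283.7] 60
dark [100.4  85. ] 750
dark [440.2 142.5] 2092
dark [503.2 109.4] 77
dark [268.8 137.3] 117
dark [167.3 174.9] 98
dark [134.8 197.7] 568
dark [323.5 214.5] 144
dark [290.6 187.4] 201
dark [461.1 186.7] 71
dark [212.6 222.1] 200
dark [288.  223.8] 198
dark [362.5 254.3] 270
grey [242.4  83.8] 1294 ((246.5, 83.5), (61.0, 37.0), 0.0) [[0.79, 0.112, 0.045], [0.903, 0.113, 0.045], [0.904, -0.069, 0.045], [0.79, -0.069, 0.045]]
grey [405.2  81.6] 
[... 2326 characters left out ...]
45], [0.544, 0.369, 0.045], [0.375, 0.355, 0.045], [0.373, 0.393, 0.045]]
grey [425.  290.6] 439 ((424.56640625, 290.0044250488281), (34.05409622192383, 18.532201766967773), 48.8140754699707) [[0.26, -0.437, 0.045], [0.294, -0.479, 0.045], [0.222, -0.541, 0.045], [0.188, -0.499, 0.045]]
grey [ 25.1 297.5] 725 ((22.25384521484375, 299.4307556152344), (29.030616760253906, 42.01107406616211), 74.74488067626953) [[0.241, 0.724, 0.045], [0.271, 0.611, 0.045], [0.193, 0.586, 0.045], [0.163, 0.698, 0.045]]
grey [256.2 353.5] 2586 ((254.5, 355.4999694824219), (84.99998474121094, 54.99999237060547), -0.0) [[-0.013, 0.117, 0.045], [0.137, 0.118, 0.045], [0.136, -0.122, 0.045], [-0.014, -0.121, 0.045]]
```

View pics/crop1.png

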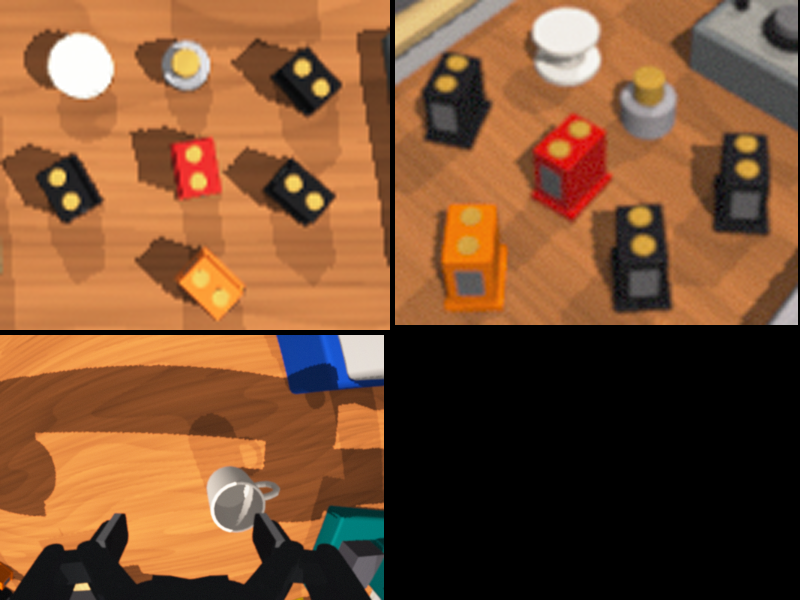

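Run:
```python
from h import *
t=shot("top");s=shot("side")
for n,ps in dict(A=[((208.6,218.6),(203.3,213.6)),((213.2,226.5),(199.3,221.6))],B=[((290.4,182.2),(314.6,244.8)),((296.5,188.8),(315.1,254.4))],C=[((287.4,220.6),(273.9,272.6)),((294.4,226.6),(275.1,283.7))]).items():
    P=[tri(t,a,s,b) for a,b in ps];c=(P[0][0]+P[1][0])/2;d=P[0][0]-P[1][0];print(n,np.round(c,4),"yaw",round(np.arctan2(d[1],d[0]),3),"err",[round(p[1],4) for p in P],"gap",np.round(np.linalg.norm(d),4))
# bar
for n,c,roi in(("top",t,(120,150,175,245)),("side",s,(135,195,125,170))):
    m=np.zeros(c["pixels"].shape[:2],bool);m[roi[2]:roi[3],roi[0]:roi[1]]=1
    for ce,ar,k in comps((c["pixels"].max(2)<45)&m,50,2000):
        r=cv2.minAreaRect(np.argwhere(k)[:,::-1].astype(np.float32));print(n,np.round(ce,1),ar,np.round(cv2.boxPoints(r),1).tolist())
h=hsv(t);m=(h[...,0]>15)&(h[...,0]<30)&(h[...,1]>40)&(h[...,2]>150);m[:,200:]=0;m[:,:95]=0;m[:150]=0;m[270:]=0
for ce,ar,k in comps(m,150,5000):
    r=cv2.minAreaRect(np.argwhere(k)[:,::-1].astype(np.float32));b=cv2.boxPoints(r);print("ply",np.round(ce,1),ar,np.round(plane(t,b,.06),3).tolist())
```

```text
A [0.4342 0.1214 0.0648] yaw 0.547 err [np.float64(0.0011), np.float64(0.0017)] gap 0.0258
B [ 0.5396 -0.1139  0.0651] yaw 0.736 err [np.float64(0.0013), np.float64(0.0011)] gap 0.0257
C [ 0.4309 -0.1056  0.0651] yaw 0.858 err [np.float64(0.0011), np.float64(0.001)] gap 0.026
top [136.9 207.5] 366 [[133.0, 187.0], [141.0, 187.0], [141.0, 228.0], [133.0, 228.0]]
side [162.2 148.2] 445 [[140.60000610351562, 153.1999969482422], [180.1999969482422, 133.39999389648438], [185.0, 143.0], [145.39999389648438, 162.8000030517578]]
ply [166.2 208.8] 1671 [[0.607, 0.427, 0.06], [0.623, 0.202, 0.06], [0.35, 0.179, 0.06], [0.335, 0.4, 0.06]]
```

Run:
```python
from h import *
t=shot("top")
print(np.round(plane(t,[(137,207.5),(137,187.5),(137,227.5)],.148),3).tolist())
P=plane(t,[(137,207.5)],.148)[0];print(go([P[0],P[1],.38],np.pi/2+.09))
```

```text
[[0.474, 0.306, 0.148], [0.526, 0.307, 0.148], [0.422, 0.305, 0.148]]
[-0.3884 -0.2159 -0.1378 -0.3278]
```

Emit:
{"fn": "drive_tool", "kwargs": {
  "series": [0,0,-0.06,0,-0.03,-0.02,-0.12,-0.05,-0.08,-0.05,-0.138,-0.1,-0.14,-0.08,-0.138,-0.15,-0.2,-0.11,-0.138,-0.2,-0.26,-0.14,-0.138,-0.25,-0.31,-0.175,-0.138,-0.3,-0.36,-0.2,-0.138,-0.328,-0.388,-0.216,-0.138,-0.328,-0.388,-0.216,-0.138,-0.328,-0.388,-0.216,-0.138,-0.328]
}}

```text
t: 1.78
position: [0.4731, 0.3063, 0.3802]
tcp_rot: [-0.0, -0.045, 0.999, 0.0]
contact_force: [0.5, 0.4, 0.3]
width: 0.0854
finger_force: 0.0
```

Run:
```python
from h import *
o=ctrl.get_obs();print(o["t"],o["position"],np.round(o["tcp_rot"],4))
c=shot("wrist","wrist1.png")
print(proj(c,[.474,.306,.148]))
```

```text
1.775 [0.47311757 0.30626862 0.38022037] [-2.00e-04 -4.48e-02  9.99e-01  1.00e-04]
[253.75339993 161.52550792]
```

View pics/wrist1.png

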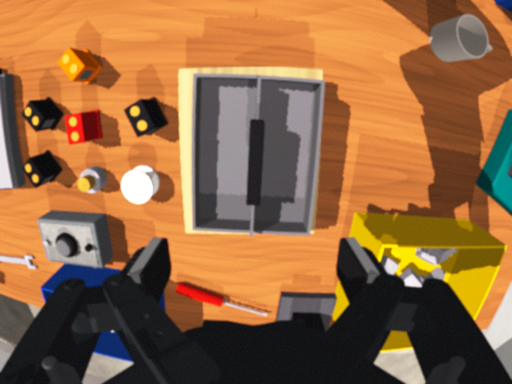

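Wrist view: tray at (257,155), with the dark bar running from (258,120) to (254,205). The plywood corners are about (180,68), (323,68), (315,233) and (186,233). The three black housings are on the left at (145,117), (43,114) and (41,167).

```bash
cat >> h.py <<'E'
def barfit(c,roi,thr=45):
    m=np.zeros(c["pixels"].shape[:2],bool);m[roi[2]:roi[3],roi[0]:roi[1]]=1
    ce,ar,k=max(comps((c["pixels"].max(2)<thr)&m,50,20000),key=lambda x:x[1])
    r=cv2.minAreaRect(np.argwhere(k)[:,::-1].astype(np.float32));b=cv2.boxPoints(r)
    if np.linalg.norm(b[0]-b[1])>np.linalg.norm(b[1]-b[2]): b=np.roll(b,-1,0)
    return r[0],(b[0]+b[1])/2,(b[2]+b[3])/2,ar
E
python3 - <<'E'
from h import *
t=shot("top");c=shot("wrist")
ce,e1,e2,ar=barfit(c,(235,280,100,222));print(ce,e1,e2,ar)
P=plane(c,[ce,e1,e2],.148);print(np.round(P,4).tolist());d=P[1]-P[2];print("bar yaw",np.arctan2(d[1],d[0]),np.linalg.norm(d))
T=barfit(t,(120,150,175,245));print("tri",tri(c,ce,t,T[0]))
h=hsv(c);m=(h[...,0]>15)&(h[...,0]<32)&(h[...,1]>40)&(h[...,1]<150)&(h[...,2]>170);m[:,:170]=0;m[:,335:]=0;m[:55]=0;m[245:]=0
k=cv2.morphologyEx(m.astype(np.uint8),cv2.MORPH_OPEN,np.ones((3,3)))
q=np.argwhere(k)[:,::-1].astype(float);W=plane(c,q,.06)[:,:2]
r=cv2.minAreaRect(W.astype(np.float32));print("stand",r,cv2.boxPoints(r).tolist())
E
```

```text
(254.6907501220703, 162.32809448242188) [256.89798 119.83887] [252.48352 204.81732] 1039
[[0.4745, 0.3078, 0.148], [0.4216, 0.3056, 0.148], [0.5307, 0.3102, 0.148]]
bar yaw -3.099907984102097 0.10919097045560007
tri (array([0.47458946, 0.30753906, 0.1444358 ]), np.float64(0.001479442938954746))
stand ((0.4806331694126129, 0.2995140552520752), (0.27012133598327637, 0.2201371043920517), 4.701672554016113) [[0.3370048999786377, 0.39814162254333496], [0.3550490140914917, 0.17874528467655182], [0.6242614388465881, 0.20088648796081543], [0.6062173247337341, 0.42028284072875977]]
```

```bash
python3 -c "
from h import *
print(go([.4745,.3075,.13],np.pi/2+.042))"
```

```text
[-0.0019  0.0003  0.2504  0.0496]
```

Emit:
{"fn": "drive_tool", "kwargs": {
  "series": [-0.002,0,0.06,0.05,-0.002,0,0.12,0.05,-0.002,0,0.18,0.05,-0.002,0,0.22,0.05,-0.002,0,0.24,0.05,-0.002,0,0.25,0.05,-0.002,0,0.25,0.05]
}}

```text
t: 2.8
position: [0.475, 0.3067, 0.1302]
tcp_rot: [-0.0, -0.021, 1.0, -0.0]
contact_force: [0.3, -0.4, 0.4]
width: 0.0857
finger_force: 0.0
```

Emit:
{"fn": "drive_tool", "kwargs": {
  "series": [0,0,0,0,0,0,0,0,0,0,0,0,0,0,0,0,0,0,0,0,0,0,0,0],
  "grip": 0,
  "newtons": 90
}}

```text
t: 3.55
position: [0.4758, 0.3068, 0.1311]
tcp_rot: [0.001, -0.02, 1.0, 0.001]
contact_force: [-1.3, 0.8, 6.4]
width: 0.0165
finger_force: 89.0
```

Emit:
{"fn": "drive_tool", "kwargs": {
  "series": [0,0,-0.01,0,0,0,-0.03,0,0,0,-0.06,0,0,0,-0.09,0,0,0,-0.115,0,0,0,-0.13,0,0,0,-0.13,0]
}}

```text
t: 4.42
position: [0.4757, 0.3063, 0.261]
tcp_rot: [0.001, -0.02, 1.0, 0.0]
contact_force: [0.2, 1.2, -3.9]
width: 0.0165
finger_force: 88.4
```

```bash
python3 -c "
from h import *
print(go([.474,-.305,.26],np.pi/2+.1))"
```

```text
[ 2.620e-02 -6.108e-01  6.000e-04 -5.990e-02]
```

Emit:
{"fn": "drive_tool", "kwargs": {
  "series": [0,-0.01,0,0,0.001,-0.03,0,0,0.003,-0.06,0,0,0.005,-0.1,0,-0.01,0.007,-0.14,0,-0.01,0.008,-0.18,0,-0.02,0.01,-0.22,0,-0.02,0.011,-0.26,0,-0.03,0.013,-0.3,0,-0.03,0.015,-0.34,0,-0.03,0.016,-0.38,0,-0.04,0.018,-0.42,0,-0.04,0.02,-0.46,0,-0.04,0.021,-0.5,0,-0.05,0.023,-0.54,0,-0.05,0.025,-0.57,0,-0.06,0.026,-0.595,0,-0.06,0.026,-0.611,0,-0.06,0.026,-0.611,0,-0.06]
}}

```text
t: 6.8
position: [0.4732, -0.3062, 0.2598]
tcp_rot: [-0.0, -0.049, 0.999, 0.0]
contact_force: [-0.6, 1.2, -4.7]
width: 0.0169
finger_force: 88.4
```

```bash
python3 -c "
from h import *
print(go([.474,-.305,.117],np.pi/2+.1))
s=shot('side','side2.png')"
```

```text
[-0.001   0.001   0.1428 -0.0014]
```

View pics/side2.png

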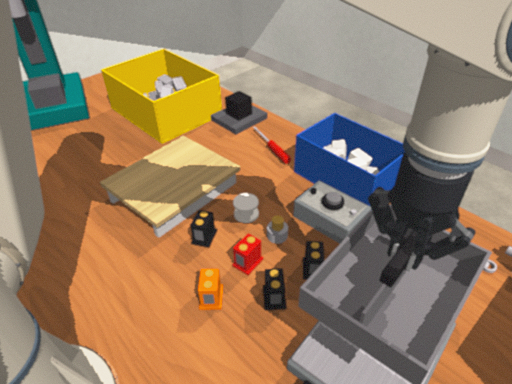

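The side view shows the tray held level over the scale, with the stand empty and the housings undisturbed.

Emit:
{"fn": "drive_tool", "kwargs": {
  "series": [-0.001,0.001,0.03,0,-0.001,0.001,0.07,0,-0.001,0.001,0.1,0,-0.001,0.001,0.12,0,-0.001,0.001,0.13,0,-0.001,0.001,0.137,0,-0.001,0.001,0.141,0,-0.001,0.001,0.144,0,-0.001,0.001,0.144,0]
}}

```text
t: 7.98
position: [0.475, -0.3042, 0.1165]
tcp_rot: [0.0, -0.05, 0.999, -0.0]
contact_force: [0.2, -0.9, -4.7]
width: 0.0163
finger_force: 88.5
```

Emit:
{"fn": "drive_tool", "kwargs": {
  "series": [0,0,0.001,0,0,0,0.002,0,0,0,0.002,0]
}}

```text
t: 8.35
position: [0.4751, -0.3044, 0.1161]
tcp_rot: [0.0, -0.05, 0.999, -0.0]
contact_force: [-5.8, 2.9, 13.4]
width: 0.0167
finger_force: 91.1
```

Contact made. Releasing, then lifting clear.

Emit:
{"fn": "drive_tool", "kwargs": {
  "series": [0,0,0,0,0,0,0,0,0,0,0,0,0,0,0,0,0,0,-0.02,0,0,0,-0.08,0,0,0,-0.14,0,0,0,-0.2,0,0,0,-0.24,0,0,0,-0.24,0],
  "grip": 0.0854
}}

```text
t: 9.6
position: [0.4762, -0.305, 0.358]
tcp_rot: [0.003, -0.05, 0.999, -0.002]
contact_force: [0.0, -0.3, -0.1]
width: 0.0857
finger_force: 0.0
```

Run:
```python
from h import *
c=shot("wrist","wrist2.png");t=shot("top","top2.png")
ce,e1,e2,ar=barfit(c,(235,280,100,222));P=plane(c,[ce,e1,e2],.133);d=P[2]-P[1];print(ce,ar,np.round(P[0],4),"yaw",np.arctan2(d[1],d[0]),np.linalg.norm(d))
ctr=P[0];u=d/np.linalg.norm(d);v=np.array([-u[1],u[0],0])
for k,(sx,sy) in dict(p1=(-.05,.047),p2=(.05,.047),p3=(0,-.047)).items(): print(k,np.round(ctr+sx*u+sy*v,4))
# scale pan edges in wrist view
h=hsv(c)
m=(h[...,1]<40)&(h[...,2]>135)
for e,a,k in comps(m,100,9000): print(np.round(e),a)
print([np.round(x[0],1).tolist() for x in comps((hsv(t)[...,0]>15)&(hsv(t)[...,0]<32)&(hsv(t)[...,1]>130)&(hsv(t)[...,2]>120),15,80)])
# go above housing A wrist view
print(go([.4342,.12,.30],np.pi/2+.547))
```

```text
(255.0, 159.0) 929 [ 0.4737 -0.3051  0.133 ] yaw 0.10154770202502858 0.10779506178120288
p1 [ 0.4192 -0.2634  0.133 ]
p2 [ 0.5187 -0.2533  0.133 ]
p3 [ 0.4785 -0.3519  0.133 ]
[160.   6.] 450
[242. 142.] 6399
[300. 143.] 2485
[497. 155.] 511
[412. 206.] 296
[455. 213.] 816
[ 56. 235.] 3421
[145. 256.] 268
[363. 258.] 297
[399. 263.] 681
[243. 305.] 683
[ 14. 319.] 392
[176. 316.] 314
[117. 350.] 638
[401. 342.] 397
[502. 348.] 649
[384. 349.] 114
[414. 380.] 167
[[251.4, 180.6], [290.3, 182.5], [296.6, 188.8], [254.1, 210.9], [208.6, 218.6], [255.7, 220.0], [287.4, 220.5], [213.3, 226.5], [294.4, 226.5]]
[-0.0021  0.426   0.054  -0.4468]
```

View pics/wrist2.png

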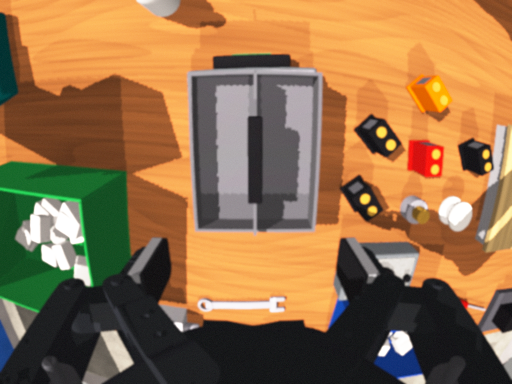

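The tray stands squarely on the pan at (255,150) and the housings have not moved. Next I'll hover over C, wrist turned so that both the grasp and the placing stay well inside the last joint's range.

```bash
cat >> h.py <<'E'
def brass(c,guess,n=2):
    """brass dots near the projected guess -> centre, axis yaw at z=.065"""
    h=hsv(c);g=proj(c,guess)
    k=sorted(comps((h[...,0]>15)&(h[...,0]<35)&(h[...,1]>110)&(h[...,2]>90),15,2500),key=lambda x:np.linalg.norm(x[0]-g))[:n]
    P=plane(c,[x[0] for x in k],.065);d=P[0]-P[1]
    return P.mean(0),np.arctan(d[1]/d[0]),np.linalg.norm(d),[np.round(x[0],1).tolist() for x in k],[x[1] for x in k]
E
python3 - <<'E'
from h import *
print(go([.431,-.1056,.25],-.713))
E
```

```text
[ 0.0236  0.2018  0.104  -0.7575]
```

Emit:
{"fn": "drive_tool", "kwargs": {
  "series": [0.005,0.02,0,0.18,0.01,0.05,0,0.36,0.013,0.08,0,0.54,0.016,0.11,0,0.72,0.018,0.14,0,0.9,0.02,0.17,0.03,1.08,0.024,0.202,0.05,1.26,0.024,0.202,0.08,1.44,0.024,0.202,0.104,1.62,0.024,0.202,0.104,1.8,0.024,0.202,0.104,1.98,0.024,0.202,0.104,2.16,0.024,0.202,0.104,2.3,0.024,0.202,0.104,2.384,0.024,0.202,0.104,2.384,0.024,0.202,0.104,2.384],
  "grip": 0.07,
  "newtons": 25
}}

```text
t: 11.7
position: [0.4303, -0.1055, 0.2495]
tcp_rot: [-0.0, 0.909, 0.417, -0.001]
contact_force: [-0.2, 0.2, 0.9]
width: 0.0701
finger_force: 0.0
```

Run:
```python
from h import *
print(ctrl.get_obs()["joint_pos"])
c=shot("wrist","wrist3.png")
r=brass(c,[.431,-.1056,.065]);print(r)
t=shot("side");P=[tri(c,r[3][i],t,b) for i in range(2) for b in((273.9,272.6),(275.1,283.7))];print(P)
print(go([*r[0][:2],.032],r[1]-np.pi/2))
```

```text
[-2.43733020e-01  5.64108492e-02  1.99410651e+00 -3.32709729e-05
  1.09268300e+00  4.67360364e-01]
(array([ 0.43183504, -0.106743  ,  0.065     ]), np.float64(0.8583252564439684), np.float64(0.02590070451947893), [[254.3, 158.2], [254.2, 181.3]], [np.int32(229), np.int32(221)])
[(array([ 0.44000527, -0.09662921,  0.06529605]), np.float64(0.000913050380467494)), (array([ 0.43734897, -0.10149853,  0.03732093]), np.float64(0.001306300589690768)), (array([ 0.4267596 , -0.11032124,  0.08999568]), np.float64(0.0028521952426672718)), (array([ 0.42309405, -0.11614379,  0.06529399]), np.float64(0.0008927264226302394))]
[-0.      0.0019  0.2179  0.0007]
```

Emit:
{"fn": "drive_tool", "kwargs": {
  "series": [0,0.002,0.05,0,0,0.002,0.1,0,0,0.002,0.15,0,0,0.002,0.19,0,0,0.002,0.21,0,0,0.002,0.217,0,0,0.002,0.217,0]
}}

```text
t: 12.68
position: [0.4324, -0.1069, 0.0334]
tcp_rot: [-0.0, 0.909, 0.416, -0.0]
contact_force: [0.0, 0.5, 0.4]
width: 0.0701
finger_force: 0.0
```

Emit:
{"fn": "drive_tool", "kwargs": {
  "series": [0,0,0,0,0,0,0,0,0,0,0,0,0,0,0,0,0,0,0,0],
  "grip": 0.03,
  "newtons": 25
}}

```text
t: 13.3
position: [0.4329, -0.107, 0.0342]
tcp_rot: [0.0, 0.909, 0.416, 0.001]
contact_force: [-1.5, -0.1, 7.1]
width: 0.0354
finger_force: 25.4
```

Emit:
{"fn": "drive_tool", "kwargs": {
  "series": [0,0,-0.02,0,0,0,-0.06,0,0,0,-0.1,0,0,0,-0.14,0,0,0,-0.16,0,0,0,-0.16,0]
}}

```text
t: 14.05
position: [0.4333, -0.1072, 0.1949]
tcp_rot: [0.001, 0.909, 0.416, 0.002]
contact_force: [0.3, -0.1, -1.0]
width: 0.0359
finger_force: 25.4
```

Run:
```python
from h import *
print(go([.4192,-.2634,.194],.1015))
```

```text
[-0.1274  0.0915  0.001  -0.8145]
```

Emit:
{"fn": "drive_tool", "kwargs": {
  "series": [-0.01,0.007,0,-0.12,-0.035,0.025,0,-0.28,-0.065,0.047,0,-0.44,-0.095,0.068,0,-0.6,-0.12,0.086,0,-0.74,-0.127,0.0915,0,-0.8145,-0.127,0.0915,0,-0.8145,-0.127,0.0915,0,-0.8145]
}}

```text
t: 15.05
position: [0.418, -0.2621, 0.1925]
tcp_rot: [-0.001, 0.671, 0.742, -0.0]
contact_force: [-1.1, 0.5, -0.4]
width: 0.0356
finger_force: 25.4
```

Run:
```python
from h import *
print(go([.4192,-.2634,.0852],.1015))
c=shot("wrist","wrist4.png")
```

```text
[-0.0015  0.0012  0.1073 -0.0016]
```

View pics/wrist4.png

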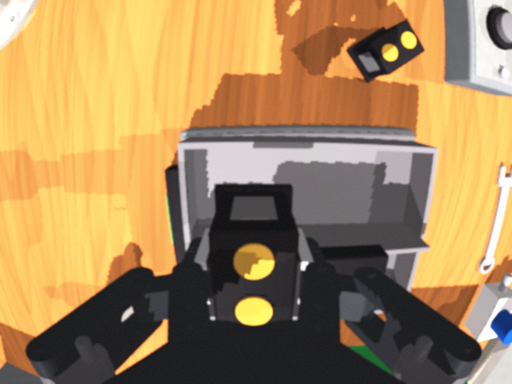

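The held housing is at (254,255), over the near trough and upright. Lowering it.

Emit:
{"fn": "drive_tool", "kwargs": {
  "series": [-0.001,0.001,0.02,0,-0.001,0.001,0.05,0,-0.001,0.001,0.08,0,-0.001,0.001,0.095,0,-0.001,0.001,0.102,0,-0.001,0.001,0.106,0,-0.001,0.001,0.108,0,-0.001,0.001,0.108,0]
}}

```text
t: 16.1
position: [0.4198, -0.2639, 0.0857]
tcp_rot: [0.0, 0.67, 0.742, 0.0]
contact_force: [0.3, -0.1, -0.1]
width: 0.0355
finger_force: 25.4
```

Emit:
{"fn": "drive_tool", "kwargs": {
  "series": [0,0,0.001,0,0,0,0.0015,0]
}}

```text
t: 16.35
position: [0.4197, -0.2638, 0.0842]
tcp_rot: [0.0, 0.67, 0.742, 0.0]
contact_force: [-2.2, 1.4, 9.8]
width: 0.0356
finger_force: 26.7
```

Emit:
{"fn": "drive_tool", "kwargs": {
  "series": [0,0,0,0,0,0,0,0,0,0,0,0,0,0,-0.03,0,0,0,-0.08,0,0,0,-0.13,0,0,0,-0.15,0],
  "grip": 0.06
}}

```text
t: 17.23
position: [0.4206, -0.2643, 0.2368]
tcp_rot: [0.002, 0.67, 0.742, 0.0]
contact_force: [-0.3, 0.6, 0.7]
width: 0.0597
finger_force: 0.0
```

Run:
```python
from h import *
t=shot("top");h=hsv(t)
print([np.round(x[0],1).tolist() for x in comps((h[...,0]>15)&(h[...,0]<32)&(h[...,1]>130)&(h[...,2]>120),15,80)])
print(go([.5396,-.1139,.25],.736-np.pi/2))
```

```text
[[251.3, 180.6], [290.4, 182.1], [296.7, 188.8], [253.9, 211.1], [208.9, 219.0], [255.7, 220.0], [213.4, 227.0], [346.5, 228.3], [356.1, 227.2]]
[ 0.138   0.1332 -0.0117  0.9363]
```

Emit:
{"fn": "drive_tool", "kwargs": {
  "series": [0.025,0.025,-0.012,0.17,0.055,0.055,-0.012,0.35,0.09,0.085,-0.012,0.53,0.12,0.115,-0.012,0.71,0.138,0.133,-0.012,0.88,0.138,0.133,-0.012,0.936,0.138,0.133,-0.012,0.936,0.138,0.133,-0.012,0.936],
  "grip": 0.07
}}

```text
t: 18.27
position: [0.5375, -0.1131, 0.2453]
tcp_rot: [-0.0, 0.933, 0.36, -0.0]
contact_force: [0.3, 0.2, -0.0]
width: 0.0699
finger_force: 0.0
```

Run:
```python
from h import *
c=shot("wrist")
r=brass(c,[.5396,-.1139,.065]);print(r)
print(go([*r[0][:2],.033],r[1]-np.pi/2))
```

```text
(array([ 0.54110861, -0.11510269,  0.065     ]), np.float64(0.7346852641619734), np.float64(0.02577211314919354), [[255.8, 181.3], [255.9, 158.0]], [np.int32(225), np.int32(238)])
[0.0014 0.0039 0.2124 0.0023]
```

Emit:
{"fn": "drive_tool", "kwargs": {
  "series": [0.001,0.003,0.05,0.002,0.001,0.003,0.1,0.002,0.001,0.003,0.15,0.002,0.001,0.003,0.19,0.002,0.001,0.003,0.208,0.002,0.001,0.003,0.212,0.002,0.001,0.003,0.212,0.002]
}}

```text
t: 19.2
position: [0.5415, -0.1148, 0.0348]
tcp_rot: [0.0, 0.933, 0.359, 0.001]
contact_force: [0.6, 0.5, 0.5]
width: 0.07
finger_force: 0.0
```

Emit:
{"fn": "drive_tool", "kwargs": {
  "series": [0,0,0,0,0,0,0,0,0,0,0,0,0,0,0,0,0,0,0,0],
  "grip": 0.03,
  "newtons": 25
}}

```text
t: 19.82
position: [0.5414, -0.1146, 0.0349]
tcp_rot: [0.0, 0.933, 0.359, 0.001]
contact_force: [-0.3, -0.3, 7.6]
width: 0.0359
finger_force: 26.1
```

Emit:
{"fn": "drive_tool", "kwargs": {
  "series": [0,0,-0.02,0,0,0,-0.06,0,0,0,-0.1,0,0,0,-0.14,0,0,0,-0.16,0,0,0,-0.16,0]
}}

```text
t: 20.58
position: [0.5416, -0.1147, 0.1955]
tcp_rot: [0.001, 0.933, 0.359, 0.002]
contact_force: [0.4, 0.6, -1.9]
width: 0.0359
finger_force: 25.3
```

Run:
```python
from h import *
print(go([.5187,-.2533,.194],.1015))
```

```text
[-0.1099  0.0876  0.0016 -0.9379]
```

Emit:
{"fn": "drive_tool", "kwargs": {
  "series": [-0.01,0.007,0,-0.12,-0.03,0.024,0,-0.29,-0.055,0.044,0,-0.46,-0.08,0.064,0,-0.63,-0.1,0.08,0,-0.8,-0.11,0.0875,0,-0.93,-0.11,0.0875,0,-0.938,-0.11,0.0875,0,-0.938]
}}

```text
t: 21.58
position: [0.5172, -0.2525, 0.1929]
tcp_rot: [-0.001, 0.671, 0.741, -0.0]
contact_force: [-0.2, -0.7, -1.5]
width: 0.0356
finger_force: 25.3
```

Run:
```python
from h import *
print(go([.5187,-.2533,.0852],.1015))
```

```text
[-0.001   0.0015  0.1077 -0.0027]
```

Emit:
{"fn": "drive_tool", "kwargs": {
  "series": [-0.001,0.001,0.02,0,-0.001,0.001,0.05,0,-0.001,0.001,0.08,0,-0.001,0.001,0.095,0,-0.001,0.001,0.102,0,-0.001,0.001,0.106,0,-0.001,0.001,0.1085,0,-0.001,0.001,0.1085,0]
}}

```text
t: 22.58
position: [0.519, -0.2542, 0.0857]
tcp_rot: [0.0, 0.67, 0.742, 0.0]
contact_force: [0.2, -0.0, -0.6]
width: 0.0356
finger_force: 25.3
```

Emit:
{"fn": "drive_tool", "kwargs": {
  "series": [0,0,0.001,0,0,0,0.0013,0]
}}

```text
t: 22.82
position: [0.519, -0.2543, 0.0849]
tcp_rot: [0.0, 0.67, 0.742, 0.0]
contact_force: [-3.6, 1.3, 8.6]
width: 0.0357
finger_force: 26.4
```

Emit:
{"fn": "drive_tool", "kwargs": {
  "series": [0,0,0,0,0,0,0,0,0,0,0,0,0,0,-0.03,0,0,0,-0.08,0,0,0,-0.13,0,0,0,-0.15,0],
  "grip": 0.06
}}

```text
t: 23.7
position: [0.5199, -0.2546, 0.2373]
tcp_rot: [0.002, 0.67, 0.742, 0.001]
contact_force: [0.7, -0.4, 0.0]
width: 0.06
finger_force: 0.0
```

Run:
```python
from h import *
t=shot("top","top5.png");h=hsv(t)
print([np.round(x[0],1).tolist() for x in comps((h[...,0]>15)&(h[...,0]<32)&(h[...,1]>130)&(h[...,2]>120),15,80)])
print(go([.4342,.1214,.25],.547-np.pi/2))
```

```text
[[251.3, 180.5], [342.3, 191.8], [351.6, 190.7], [254.0, 211.0], [208.6, 218.6], [255.7, 220.0], [213.3, 226.5], [346.5, 228.4]]
[ 0.3831 -0.0476 -0.0128  1.1254]
```

Emit:
{"fn": "drive_tool", "kwargs": {
  "series": [0.03,-0.004,-0.012,0.15,0.08,-0.01,-0.012,0.32,0.13,-0.016,-0.012,0.49,0.18,-0.022,-0.012,0.66,0.23,-0.028,-0.012,0.83,0.28,-0.035,-0.012,1.0,0.33,-0.041,-0.012,1.1,0.37,-0.046,-0.012,1.125,0.383,-0.0475,-0.012,1.125,0.383,-0.0475,-0.012,1.125,0.383,-0.0475,-0.012,1.125],
  "grip": 0.07
}}

```text
t: 25.12
position: [0.4329, 0.1213, 0.2458]
tcp_rot: [0.0, 0.963, 0.27, -0.0]
contact_force: [-0.5, -0.8, -0.6]
width: 0.0697
finger_force: 0.0
```

Run:
```python
from h import *
c=shot("wrist")
r=brass(c,[.4342,.1214,.065]);print(r)
print(go([*r[0][:2],.033],r[1]-np.pi/2))
```

```text
(array([0.43538207, 0.12009452, 0.065     ]), np.float64(0.5348316449993663), np.float64(0.02590270582508132), [[254.1, 181.3], [254.4, 157.9]], [np.int32(209), np.int32(219)])
[0.0017 0.0021 0.2128 0.0116]
```

Emit:
{"fn": "drive_tool", "kwargs": {
  "series": [0.001,0.002,0.05,0.011,0.001,0.002,0.1,0.011,0.001,0.002,0.15,0.011,0.001,0.002,0.19,0.011,0.001,0.002,0.208,0.011,0.001,0.002,0.212,0.011,0.001,0.002,0.212,0.011]
}}

```text
t: 26.05
position: [0.435, 0.1205, 0.0343]
tcp_rot: [0.0, 0.964, 0.265, 0.0]
contact_force: [-0.3, 0.2, 0.5]
width: 0.0701
finger_force: 0.0
```

Emit:
{"fn": "drive_tool", "kwargs": {
  "series": [0,0,0,0,0,0,0,0,0,0,0,0,0,0,0,0,0,0,0,0],
  "grip": 0.03,
  "newtons": 25
}}

```text
t: 26.68
position: [0.4352, 0.1211, 0.0349]
tcp_rot: [0.0, 0.964, 0.265, 0.001]
contact_force: [-1.0, -2.0, 7.3]
width: 0.0356
finger_force: 25.6
```

Emit:
{"fn": "drive_tool", "kwargs": {
  "series": [0,0,-0.02,0,0,0,-0.06,0,0,0,-0.1,0,0,0,-0.14,0,0,0,-0.18,0,0,0,-0.2,0,0,0,-0.2,0]
}}

```text
t: 27.55
position: [0.4354, 0.1213, 0.2356]
tcp_rot: [-0.0, 0.964, 0.265, 0.002]
contact_force: [1.9, -0.6, -1.0]
width: 0.0359
finger_force: 25.3
```

Run:
```python
from h import *
t=shot("top");h=hsv(t)
print([np.round(x[0],1).tolist() for x in comps((h[...,0]>15)&(h[...,0]<32)&(h[...,1]>130)&(h[...,2]>120),15,80)])
print(go([.4785,-.3519,.234],.1015))
```

```text
[[12.2, 160.7], [251.3, 180.7], [342.3, 191.8], [351.6, 190.7], [254.0, 211.0], [255.8, 220.1], [356.2, 227.3], [346.5, 228.4]]
[-2.0400e-01  4.2900e-01  1.0000e-04 -1.1359e+00]
```

Emit:
{"fn": "drive_tool", "kwargs": {
  "series": [-0.01,0.02,0,-0.06,-0.025,0.055,0,-0.16,-0.045,0.1,0,-0.28,-0.07,0.145,0,-0.4,-0.09,0.19,0,-0.52,-0.112,0.235,0,-0.64,-0.133,0.28,0,-0.76,-0.155,0.325,0,-0.88,-0.175,0.37,0,-1.0,-0.195,0.41,0,-1.09,-0.204,0.429,0,-1.136,-0.204,0.429,0,-1.136,-0.204,0.429,0,-1.136]
}}

```text
t: 29.22
position: [0.4778, -0.351, 0.2327]
tcp_rot: [-0.001, 0.671, 0.742, 0.0]
contact_force: [0.6, 0.7, -0.7]
width: 0.0358
finger_force: 25.4
```

Run:
```python
from h import *
print(go([.4785,-.3519,.0857],.1015))
shot("side","side6.png")
```

```text
[-0.0013  0.0009  0.147  -0.0008]
```

View pics/side6.png

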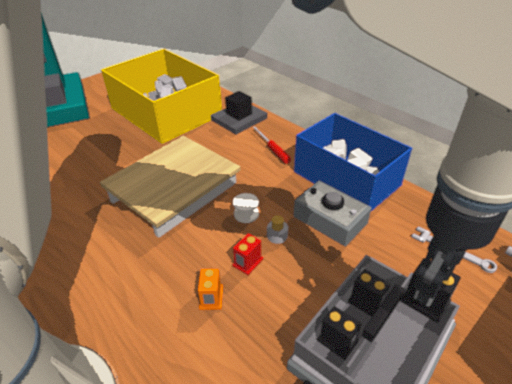

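Both placed housings stand upright in the near trough, at (370,288) and (342,328). The third hangs upright over the far trough.

Emit:
{"fn": "drive_tool", "kwargs": {
  "series": [-0.001,0.001,0.03,0,-0.001,0.001,0.07,0,-0.001,0.001,0.11,0,-0.001,0.001,0.13,0,-0.001,0.001,0.14,0,-0.001,0.001,0.145,0,-0.001,0.001,0.1475,0,-0.001,0.001,0.1475,0]
}}

```text
t: 30.28
position: [0.4798, -0.3531, 0.0871]
tcp_rot: [0.0, 0.67, 0.742, 0.0]
contact_force: [0.4, 0.2, -1.0]
width: 0.0357
finger_force: 25.4
```

Emit:
{"fn": "drive_tool", "kwargs": {
  "series": [0,0,0.001,0,0,0,0.002,0,0,0,0.0025,0]
}}

```text
t: 30.65
position: [0.4797, -0.3532, 0.0849]
tcp_rot: [0.0, 0.67, 0.742, -0.0]
contact_force: [-3.0, 1.6, 11.5]
width: 0.0357
finger_force: 26.8
```

Emit:
{"fn": "drive_tool", "kwargs": {
  "series": [0,0,0,0,0,0,0,0,0,0,0,0,0,0,-0.03,0,0,0,-0.08,0,0,0,-0.13,0,0,0,-0.18,0,0,0,-0.2,0],
  "grip": 0.06
}}

```text
t: 31.65
position: [0.4804, -0.3536, 0.2875]
tcp_rot: [0.002, 0.67, 0.742, 0.0]
contact_force: [0.3, -0.5, 0.0]
width: 0.0601
finger_force: 0.0
```

Run:
```python
from h import *
c=shot("wrist","wrist7.png")
for b in([.5187,-.2533,.115],[.4192,-.2634,.115],[.4785,-.3519,.115]):print(proj(c,b))
t=shot("top");s=shot("side")
# button: dark disc on the grey box, in both views
for n,v,roi in(("top",t,(255,285,120,155)),("side",s,(315,350,185,215))):
    m=np.zeros((384,512),bool);m[roi[2]:roi[3],roi[0]:roi[1]]=1
    for e,a,k in comps((v["pixels"].max(2)<70)&m,20,900):
        r=cv2.minAreaRect(np.argwhere(k)[:,::-1].astype(np.float32));print(n,np.round(e,1),a,r)
```

```text
[299.71857025  79.52541134]
[200.65891482  79.70941696]
[250.28636634 169.49483277]
top [269.  137.3] 120 ((270.0, 136.5), (17.0, 16.0), 90.0)
side [331.3 203.9] 144 ((331.8791809082031, 202.6845703125), (22.36037826538086, 12.744256019592285), 10.007980346679688)
```

View pics/wrist7.png

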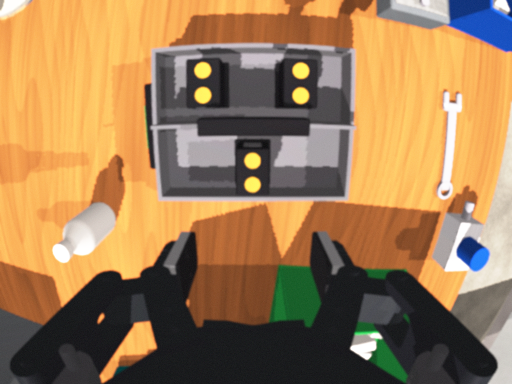

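All three housings stand upright in the tray, with dots at (203,83), (300,83) and (252,172). The bar at (252,127) is free. Next, the button.

Run:
```python
from h import *
t=shot("top");s=shot("side")
P,e=tri(t,(269.5,137),s,(331.5,203));print(P,e)
print(go([P[0],P[1],.22],.1), go([P[0],P[1],.22],.8))
```

```text
[ 0.68231632 -0.04594658  0.05606937] 0.0007516519705865024
[0.2843 0.2335 0.0626 0.0015] [ 0.2843  0.2335  0.0626 -0.6985]
```

Emit:
{"fn": "drive_tool", "kwargs": {
  "series": [0.03,0.025,0,0,0.07,0.06,0,0,0.11,0.09,0,0,0.15,0.123,0,0,0.19,0.156,0,0,0.23,0.19,0.01,0,0.26,0.215,0.03,0,0.284,0.2335,0.062,0,0.284,0.2335,0.062,0,0.284,0.2335,0.062,0],
  "grip": 0
}}

```text
t: 33.15
position: [0.6824, -0.0471, 0.2211]
tcp_rot: [-0.001, 0.67, 0.742, -0.001]
contact_force: [0.1, -0.2, 1.0]
width: -0.0001
finger_force: 0.0
```

Run:
```python
from h import *
c=shot("wrist","wrist8.png");g=proj(c,[.682,-.046,.062]);print(g)
x,y=g.astype(int);m=np.zeros((384,512),bool);m[max(0,y-50):y+45,x-50:x+50]=1
v=c["pixels"].max(2)
for e,a,k in comps((v<75)&m,100,6000):
    r=cv2.minEnclosingCircle(np.argwhere(k)[:,::-1].astype(np.float32));print(np.round(e,1),a,r,plane(c,[r[0]],.062))
h=hsv(c)
t=shot("top");h=hsv(t);print([np.round(x[0],1).tolist() for x in comps((h[...,0]>15)&(h[...,0]<32)&(h[...,1]>130)&(h[...,2]>120),15,80)])
```

```text
[252.48759654 173.66018319]
[254.6 170.4] 970 ((254.0, 174.5), 26.004905700683594) [[ 0.68360066 -0.04670997  0.062     ]]
[[12.2, 160.7], [342.3, 191.7], [351.6, 190.6], [378.6, 206.1], [388.3, 205.2], [356.1, 227.3], [346.5, 228.4]]
```

View pics/wrist8.png

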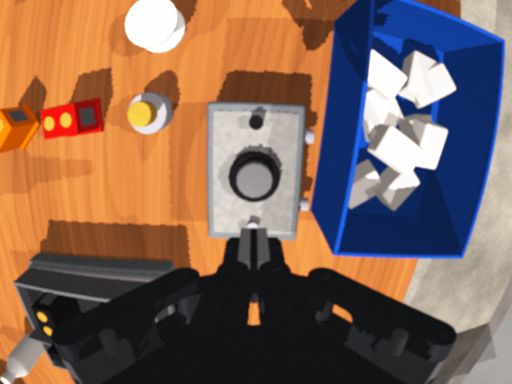

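The button is at (254,175), right under the tool. Checking how close the blue box's rim is.

Run:
```python
from h import *
c=shot("wrist");t=shot("top")
# blue box: near rim corner lower-right in wrist (334,255); top view lower-left / lower-right corners
h=hsv(t);m=(h[...,0]>105)&(h[...,0]<130)&(h[...,1]>120);m[:,330:]=0
e,a,k=max(comps(m,500,99999),key=lambda x:x[1]);p=np.argwhere(k);print("top box rows/cols",p.min(0),p.max(0))
h2=hsv(c);m=(h2[...,0]>105)&(h2[...,0]<130)&(h2[...,1]>120);e,a,k=max(comps(m,500,99999),key=lambda x:x[1]);q=np.argwhere(k);print(q[:,1].min(),q[q[:,1].argmin()])
for z in(0,.08,.1,.12): print(z,np.round(plane(t,[(205,116),(290,116),(205,105),(290,105)],z),3)[:,:2].tolist(),np.round(plane(c,[(312,212),(360,140),(334,250)],z)[:,:2],3).tolist())
print(go([.6836,-.0467,.08],.1))
```

```text
top box rows/cols [ 49 203] [115 242]
311 [202 311]
0 [[0.76, 0.15], [0.76, -0.112], [0.794, 0.151], [0.795, -0.112]] [[0.766, -0.105], [0.813, -0.005], [0.807, -0.158]]
0.08 [[0.737, 0.14], [0.738, -0.104], [0.77, 0.14], [0.77, -0.104]] [[0.746, -0.076], [0.782, 0.002], [0.778, -0.117]]
0.1 [[0.732, 0.137], [0.732, -0.102], [0.763, 0.138], [0.764, -0.102]] [[0.741, -0.068], [0.775, 0.003], [0.77, -0.106]]
0.12 [[0.726, 0.135], [0.727, -0.099], [0.757, 0.135], [0.758, -0.1]] [[0.736, -0.061], [0.767, 0.005], [0.763, -0.096]]
[0.001  0.0004 0.143  0.0004]
```

Emit:
{"fn": "drive_tool", "kwargs": {
  "series": [0.001,0,0.04,0,0.001,0,0.08,0,0.001,0,0.11,0,0.001,0,0.13,0,0.001,0,0.137,0,0.001,0,0.137,0]
}}

```text
t: 34.1
position: [0.683, -0.0461, 0.0857]
tcp_rot: [0.0, 0.67, 0.742, -0.0]
contact_force: [-2.7, -0.9, 2.5]
width: 0.0
finger_force: 1.3
```

Emit:
{"fn": "drive_tool", "kwargs": {
  "series": [0,0,0.003,0,0,0,0.006,0,0,0,0.008,0,0,0,0.008,0]
}}

```text
t: 34.6
position: [0.6839, -0.0459, 0.0816]
tcp_rot: [0.001, 0.67, 0.742, 0.001]
contact_force: [-12.9, -1.1, 33.4]
width: 0.0001
finger_force: 16.7
```

33 N on the bottomed button, so it is pressed fully. Retracting and going back to the bar.

Emit:
{"fn": "drive_tool", "kwargs": {
  "series": [0,0,-0.02,0,0,0,-0.08,0,0,0,-0.14,0,0,0,-0.18,0,0,0,-0.2,0,0,0,-0.2,0]
}}

```text
t: 35.35
position: [0.6835, -0.0456, 0.2779]
tcp_rot: [0.001, 0.67, 0.742, 0.001]
contact_force: [-0.3, -0.5, -0.8]
width: 0.0001
finger_force: 0.0
```

Run:
```python
from h import *
print(go([.4737,-.3051,.30],1.6723))
```

```text
[-0.2368 -0.235  -0.0225 -1.5707]
```

Emit:
{"fn": "drive_tool", "kwargs": {
  "series": [-0.03,-0.03,-0.022,-0.16,-0.07,-0.07,-0.022,-0.34,-0.11,-0.11,-0.022,-0.52,-0.15,-0.15,-0.022,-0.7,-0.19,-0.19,-0.022,-0.88,-0.22,-0.22,-0.022,-1.06,-0.237,-0.235,-0.022,-1.24,-0.237,-0.235,-0.022,-1.42,-0.237,-0.235,-0.022,-1.57,-0.237,-0.235,-0.022,-1.57,-0.237,-0.235,-0.022,-1.57],
  "grip": 0.06
}}

```text
t: 36.72
position: [0.4728, -0.305, 0.2977]
tcp_rot: [-0.001, -0.049, 0.999, 0.001]
contact_force: [0.1, -0.7, 0.5]
width: 0.0601
finger_force: 0.0
```

Run:
```python
from h import *
c=shot("wrist","wrist9.png");g=proj(c,[.4737,-.3051,.133]);print(g)
t=shot("top")
v=c["pixels"].copy()
x,y=g.astype(int)
ks=[k for k in comps(v.max(2)<45,300,5000)]
for e,a,k in ks:
    if np.linalg.norm(e-g)<40:
        r=cv2.minAreaRect(np.argwhere(k)[:,::-1].astype(np.float32));print(e,a,r,plane(c,[r[0]],.133))
print(go([.4737,-.3051,.1165],1.6723))
h=hsv(c)
for e,a,k in comps((h[...,0]>15)&(h[...,0]<35)&(h[...,1]>110)&(h[...,2]>90),40,2500):
    p=plane(c,[e],.115)[0]
    if abs(p[0]-.474)<.12 and abs(p[1]+.305)<.1: print(np.round(e,1),np.round(p,3))
```

```text
[253.84678732 174.67916338]
[287.36336634 194.49405941] 1010 ((290.0, 203.0), (42.0, 46.0), 90.0) [[ 0.50062228 -0.26393597  0.133     ]]
[-0.0008 -0.0002  0.1818 -0.0027]
[283.2 125.9] [ 0.422 -0.279  0.115]
[307.1 126. ] [ 0.419 -0.253  0.115]
[196.3 172.4] [ 0.481 -0.368  0.115]
[219.4 172.2] [ 0.479 -0.342  0.115]
[280.9 213.8] [ 0.521 -0.27   0.115]
[303.3 213.4] [ 0.518 -0.244  0.115]
```

View pics/wrist9.png

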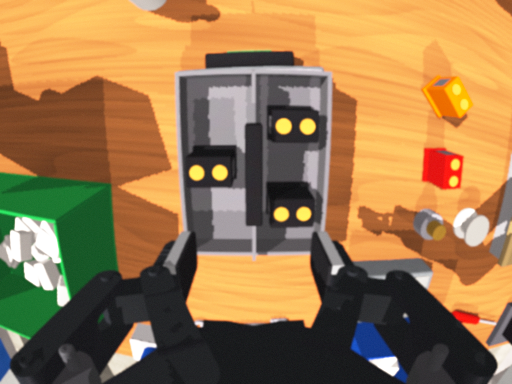

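The tray and its three housings are undisturbed, but the housing at (208,172) stands right beside the middle of the bar, where a finger has to go down. I'll shift it 50 mm along its trough first.

Run:
```python
from h import *
print(go([.4797,-.3535,.22],.1015))
```

```text
[-0.0019 -0.0489  0.0783  1.5681]
```

Emit:
{"fn": "drive_tool", "kwargs": {
  "series": [0,-0.02,0,0.17,0,-0.035,0,0.35,-0.002,-0.049,0,0.53,-0.002,-0.049,0,0.71,-0.002,-0.049,0,0.89,-0.002,-0.049,0.01,1.07,-0.002,-0.049,0.03,1.25,-0.002,-0.049,0.06,1.43,-0.002,-0.049,0.078,1.568,-0.002,-0.049,0.078,1.568,-0.002,-0.049,0.078,1.568]
}}

```text
t: 38.2
position: [0.4805, -0.3541, 0.2217]
tcp_rot: [0.0, 0.669, 0.744, 0.0]
contact_force: [-0.6, 0.2, 0.9]
width: 0.06
finger_force: 0.0
```

Run:
```python
from h import *
print(go([.4797,-.3535,.086],.1015))
```

```text
[ 0.0008 -0.0008  0.1357  0.0046]
```

Emit:
{"fn": "drive_tool", "kwargs": {
  "series": [0,0,0.03,0.004,0,0,0.07,0.004,0,0,0.1,0.004,0,0,0.12,0.004,0,0,0.132,0.004,0,0,0.135,0.004,0,0,0.135,0.004]
}}

```text
t: 39.08
position: [0.4805, -0.3542, 0.0867]
tcp_rot: [0.001, 0.671, 0.742, 0.0]
contact_force: [0.2, 0.7, -0.1]
width: 0.0601
finger_force: 0.0
```

Emit:
{"fn": "drive_tool", "kwargs": {
  "series": [0,0,0,0,0,0,0,0,0,0,0,0,0,0,0,0],
  "grip": 0.03,
  "newtons": 25
}}

```text
t: 39.58
position: [0.4806, -0.3542, 0.0869]
tcp_rot: [0.001, 0.671, 0.741, 0.0]
contact_force: [-0.5, 1.0, 6.5]
width: 0.0356
finger_force: 26.3
```

Emit:
{"fn": "drive_tool", "kwargs": {
  "series": [0,0,-0.01,0,0,0,-0.02,0,0,0,-0.02,0]
}}

```text
t: 39.95
position: [0.4806, -0.3543, 0.1072]
tcp_rot: [0.001, 0.671, 0.741, 0.0]
contact_force: [0.1, -0.3, -0.5]
width: 0.0359
finger_force: 25.6
```

Run:
```python
from h import *
print(go([.5282,-.3475,.107],.1015))
```

```text
[ 0.002   0.048   0.0002 -0.002 ]
```

Emit:
{"fn": "drive_tool", "kwargs": {
  "series": [0,0.008,0,0,0.001,0.02,0,0,0.002,0.035,0,0,0.002,0.048,0,0,0.002,0.048,0,0,0.002,0.048,0.01,0,0.002,0.048,0.017,0,0.002,0.048,0.02,0,0.002,0.048,0.02,0]
}}

```text
t: 41.08
position: [0.5266, -0.3468, 0.0868]
tcp_rot: [-0.001, 0.671, 0.741, -0.0]
contact_force: [-4.9, 4.9, 15.2]
width: 0.0355
finger_force: 27.5
```

Down on the floor. Release, rise, and turn back over the bar.

Emit:
{"fn": "drive_tool", "kwargs": {
  "series": [0,0,0,0,0,0,0,0,0,0,0,0,0,0,-0.03,0,0,0,-0.08,0,0,0,-0.13,0,0,0,-0.18,0,0,0,-0.2,0],
  "grip": 0.06
}}

```text
t: 42.08
position: [0.5286, -0.3478, 0.2895]
tcp_rot: [0.002, 0.671, 0.741, 0.0]
contact_force: [0.2, -0.6, -0.6]
width: 0.0601
finger_force: 0.0
```

Run:
```python
from h import *
print(go([.4737,-.3051,.30],1.6723))
```

```text
[ 0.0479 -0.0503 -0.0108  1.5688]
```

Emit:
{"fn": "drive_tool", "kwargs": {
  "series": [0.015,-0.015,-0.01,-0.17,0.03,-0.03,-0.01,-0.35,0.048,-0.05,-0.01,-0.53,0.048,-0.05,-0.01,-0.71,0.048,-0.05,-0.01,-0.89,0.048,-0.05,-0.01,-1.07,0.048,-0.05,-0.01,-1.25,0.048,-0.05,-0.01,-1.42,0.048,-0.05,-0.01,-1.572,0.048,-0.05,-0.01,-1.572,0.048,-0.05,-0.01,-1.572],
  "grip": 0.04
}}

```text
t: 43.45
position: [0.473, -0.3043, 0.2959]
tcp_rot: [-0.0, -0.049, 0.999, 0.0]
contact_force: [-0.2, -0.5, 0.5]
width: 0.0403
finger_force: 0.0
```

Run:
```python
from h import *
c=shot("wrist","wrist10.png")
h=hsv(c)
for e,a,k in comps((h[...,0]>15)&(h[...,0]<35)&(h[...,1]>110)&(h[...,2]>90),40,2500):
    p=plane(c,[e],.115)[0]
    if abs(p[0]-.474)<.12 and abs(p[1]+.305)<.1: print(np.round(e,1),np.round(p,3))
# bar mid edge columns along rows free of housings
v=c["pixels"].max(2).astype(int)
g=proj(c,[.4737,-.3051,.133]).astype(int);print(g)
for r in range(g[1]-30,g[1]+25,8):
    cols=np.where(v[r,g[0]-25:g[0]+25]<45)[0]+g[0]-25;print(r,cols.min(),cols.max(),np.round(plane(c,[((cols.min()+cols.max())/2,r)],.133)[0],4))
print(go([.4737,-.3051,.1175],1.6723))
```

```text
[283.  125.3] [ 0.422 -0.279  0.115]
[307.2 125.6] [ 0.419 -0.253  0.115]
[200.3 212.6] [ 0.528 -0.36   0.115]
[222.7 212.6] [ 0.525 -0.335  0.115]
[280.6 213.9] [ 0.521 -0.27   0.115]
[303.2 213.5] [ 0.518 -0.244  0.115]
[180.  237.6] [ 0.563 -0.384  0.115]
[253 174]Traceback (most recent call last):
  File "<stdin>", line 11, in <module>
    return umr_minimum(a, axis, None, out, keepdims, initial, where)
ValueError: zero-size array to reduction operation minimum which has no identity
```

View pics/wrist10.png

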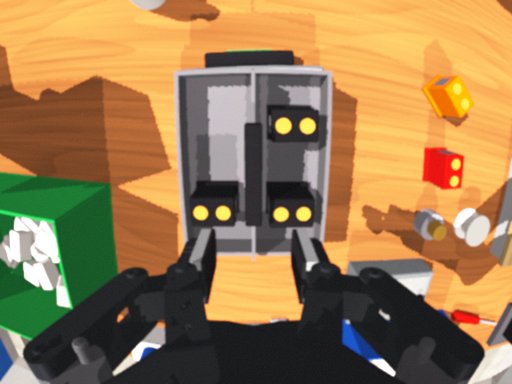

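The three housings sit at (295,125), (212,212) and (292,213), and the bar's middle at (254,173) is now free on both sides. Descending to grip it.

Run:
```python
from h import *
print(go([.4737,-.3051,.1175],1.6723))
```

```text
[-0.0006 -0.0008  0.1784 -0.0036]
```

Emit:
{"fn": "drive_tool", "kwargs": {
  "series": [0,-0.001,0.05,-0.003,0,-0.001,0.1,-0.003,0,-0.001,0.14,-0.003,0,-0.001,0.165,-0.003,0,-0.001,0.176,-0.003,0,-0.001,0.178,-0.003,0,-0.001,0.178,-0.003]
}}

```text
t: 44.38
position: [0.4738, -0.3057, 0.1189]
tcp_rot: [0.001, -0.052, 0.999, -0.0]
contact_force: [0.1, -0.3, 0.0]
width: 0.0398
finger_force: 0.0
```

Emit:
{"fn": "drive_tool", "kwargs": {
  "series": [0,0,0,0,0,0,0,0,0,0,0,0,0,0,0,0,0,0,0,0,0,0,0,0],
  "grip": 0,
  "newtons": 110
}}

```text
t: 45.12
position: [0.4737, -0.3053, 0.1193]
tcp_rot: [0.001, -0.052, 0.999, -0.0]
contact_force: [-0.7, 3.1, 7.5]
width: 0.0162
finger_force: 108.0
```

Emit:
{"fn": "drive_tool", "kwargs": {
  "series": [0,0,-0.005,0,0,0,-0.015,0,0,0,-0.03,0,0,0,-0.05,0,0,0,-0.07,0,0,0,-0.09,0,0,0,-0.11,0,0,0,-0.125,0,0,0,-0.13,0,0,0,-0.13,0]
}}

```text
t: 46.38
position: [0.4731, -0.3053, 0.248]
tcp_rot: [0.0, -0.052, 0.999, -0.0]
contact_force: [-1.0, 0.8, -7.4]
width: 0.0159
finger_force: 107.8
```

Run:
```python
from h import *
print(go([.4806,.2995,.25],np.pi/2+.082))
c=shot("wrist");h=hsv(c)
print([np.round(e,1).tolist() for e,a,k in comps((h[...,0]>15)&(h[...,0]<35)&(h[...,1]>110)&(h[...,2]>90),40,2500)])
```

```text
[-0.07    0.6007 -0.002   0.0217]
[[319.7, 153.0], [369.7, 154.3], [475.5, 173.1], [473.1, 191.4], [451.9, 243.7], [413.3, 266.5], [149.9, 310.6], [354.4, 310.4], [484.5, 347.6]]
```

Emit:
{"fn": "drive_tool", "kwargs": {
  "series": [-0.0005,0.005,0,0,-0.002,0.015,0,0,-0.004,0.032,0,0.001,-0.007,0.057,0,0.002,-0.01,0.089,0,0.003,-0.0145,0.125,0,0.004,-0.019,0.163,0,0.006,-0.0235,0.201,0,0.007,-0.028,0.239,0,0.009,-0.032,0.277,0,0.01,-0.037,0.315,0,0.011,-0.041,0.353,0,0.013,-0.0455,0.391,0,0.014,-0.05,0.429,0,0.016,-0.054,0.465,0,0.017,-0.058,0.498,0,0.018,-0.0615,0.527,0,0.02,-0.0645,0.552,0,0.021,-0.067,0.573,0,0.022,-0.069,0.588,0,0.022]
}}

```text
t: 48.92
position: [0.4804, 0.2879, 0.2479]
tcp_rot: [-0.0, -0.041, 0.999, -0.0]
contact_force: [-0.3, 0.3, -7.3]
width: 0.0158
finger_force: 108.0
```

Emit:
{"fn": "drive_tool", "kwargs": {
  "series": [-0.001,0.008,0,0,-0.001,0.012,0,0,-0.001,0.012,0,0]
}}

```text
t: 49.3
position: [0.4809, 0.2984, 0.2479]
tcp_rot: [-0.0, -0.041, 0.999, -0.0]
contact_force: [0.3, -0.8, -7.1]
width: 0.0162
finger_force: 108.0
```

Run:
```python
from h import *
print(go([.4806,.2995,.1343],np.pi/2+.082))
s=shot("side","side11.png")
```

```text
[ 0.0002  0.0011  0.1136 -0.0005]
```

View pics/side11.png

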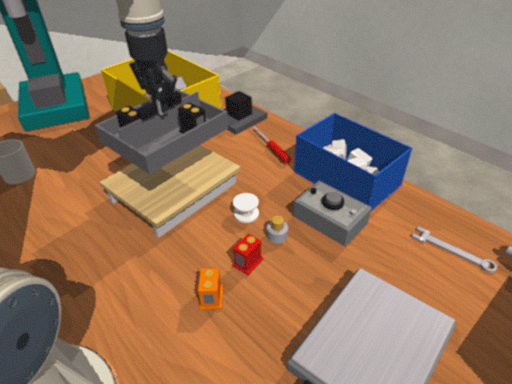

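The tray hangs level over the stand with its housings upright. Lowering it.

Emit:
{"fn": "drive_tool", "kwargs": {
  "series": [0,0.001,0.01,0,0,0.001,0.03,0,0,0.001,0.055,0,0,0.001,0.078,0,0,0.001,0.094,0,0,0.001,0.104,0,0,0.001,0.109,0,0,0.001,0.111,0,0,0.001,0.1125,0,0,0.001,0.1125,0]
}}

```text
t: 50.6
position: [0.4811, 0.2998, 0.1358]
tcp_rot: [0.0, -0.041, 0.999, 0.0]
contact_force: [0.4, -1.0, -7.9]
width: 0.0154
finger_force: 108.0
```

Emit:
{"fn": "drive_tool", "kwargs": {
  "series": [0,0,0.001,0,0,0,0.0015,0,0,0,0.0015,0]
}}

```text
t: 50.98
position: [0.481, 0.2998, 0.1344]
tcp_rot: [0.0, -0.041, 0.999, 0.0]
contact_force: [-1.8, -0.8, -1.3]
width: 0.0157
finger_force: 109.0
```

Emit:
{"fn": "drive_tool", "kwargs": {
  "series": [0,0,0.0005,0,0,0,0.0005,0]
}}

```text
t: 51.22
position: [0.481, 0.2998, 0.1343]
tcp_rot: [0.0, -0.041, 0.999, 0.0]
contact_force: [-3.6, -2.1, 5.8]
width: 0.0159
finger_force: 110.0
```

Emit:
{"fn": "drive_tool", "kwargs": {
  "series": [0,0,0,0,0,0,0,0,0,0,0,0,0,0,0,0,0,0,-0.02,0,0,0,-0.06,0,0,0,-0.12,0,0,0,-0.18,0,0,0,-0.22,0,0,0,-0.22,0,0,0,-0.22,0],
  "grip": 0.04
}}

```text
t: 52.6
position: [0.4805, 0.2995, 0.3527]
tcp_rot: [-0.0, -0.041, 0.999, -0.0]
contact_force: [0.4, -0.2, -0.1]
width: 0.0397
finger_force: 0.0
```

Run:
```python
from h import *
c=shot("wrist","wrist12.png")
h=hsv(c)
for e,a,k in comps((h[...,0]>15)&(h[...,0]<35)&(h[...,1]>110)&(h[...,2]>90),40,2500):
    p=plane(c,[e],.13)[0]
    if abs(p[0]-.48)<.12 and abs(p[1]-.3)<.09: print(np.round(e,1),np.round(p,3))
print(barfit(c,(235,275,100,222)))
```

```text
[280.2 122.7] [0.43  0.326 0.13 ]
[301.8 123.1] [0.428 0.352 0.13 ]
[205.9 200.4] [0.534 0.243 0.13 ]
[226.2 200.7] [0.532 0.268 0.13 ]
[278. 202.] [0.529 0.334 0.13 ]
[298.3 201.8] [0.526 0.36  0.13 ]
[275.2 243.6] [0.587 0.337 0.13 ]
((253.99996948242188, 166.0), array([253.99997, 121.00001], dtype=float32), array([253.99997, 211.     ], dtype=float32), np.int32(1157))
```

View pics/wrist12.png

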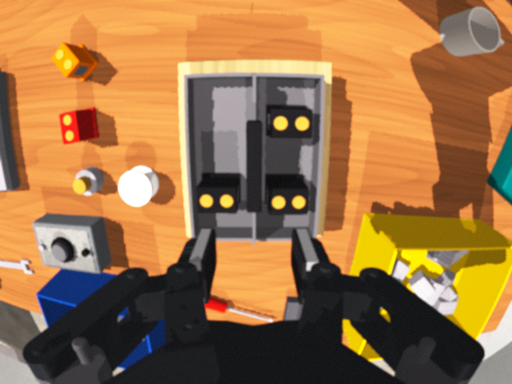

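The tray stands squarely on the middle of the stand at (255,155), with the three housings upright at (291,123), (216,200) and (288,202). The arm is clear, so I'm handing in.

```bash
python3 -c "
from workcell import ctrl
print(ctrl.sign_off())"
```

```text
the job is handed in; nothing more can be done
None
```

I handed the job in at about 53 s: the tray is back squarely on the middle of the stand with all three housings upright in it, and the button was pressed while the loaded tray was on the scale; `sign_off()` returned no verdict.

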